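Lock a tube sampler's carousel for transport

ROBOT

A 6-joint arm with a two-finger parallel gripper is mounted at the origin on the work surface. World frame = base frame: x ahead of the robot, y to its left, z up, the work surface at z = 0. Lengths are in m, angles in degrees, forces in N, time in s.
With the tool pointing down it reaches from about 0.4 to 0.825 m from the base axis. Payload 7 kg.
Tool frame: the origin (TCP) lies at the very end of the fingers, on their centre line; the grasp point (between the pads) lies 19 mm behind it; x points along the fingers, z is the direction in which the jaws open and shut, and the axes are right-handed (so a half turn about x gives the same grasp; the last joint's range is limited). The gripper opens to 88 mm and grips with 3 to 60 N. Pads are 19 mm wide; open, the fingers measure 130 mm over their backs; the gripper's body (78 mm by 193 mm) begins 47 mm behind the grasp point.
Start: joints at [-56.488, 20.546, 0.682, 0, -70.136, -16.507], TCP at [0.197, -0.645, 0.227] pointing down, gripper open.
Joint ranges: [-176.03, 176.03], [-82.01, 121.73], [-58.28, 71.71], [-173.87, 95.51], [-174.79, -0.11], [-173.66, 173.66]. Speed limits (degrees/s): [136.94, 136.94, 172.46, 180, 180, 180].

INTERFACE

Orientations are given as [roll, pitch, yaw] about the fixed x, y, z axes, in that order (R = Rz(yaw) Ry(pitch) Rx(roll)).
In Python, from plant import * gives the robot as it stands.
- The arm moves only by the tool arm_command, never from a script. Its argument "commands" is one flat list of numbers, 5 for each row, row after row: the shift along the tool's x, y, z in mm, then the turn about the tool's x in degrees, then the opening in per cent of the stroke, from 0 (shut) to 100 (fully open). A call has 1 to 5 rows; each row shifts and turns the pose as measured when the row begins, along the tool's axes as they then stand; what a row does not reach is not made up. A row lasts 1/8 s, in which the tool goes at most 62.5 mm and 10.7 degrees, less where a joint would pass 70% of its speed; a pose out of reach is approached as far as the arm can. A call is refused whole if a number of a shift passes 62.5 or a number of a turn 10.7, either way. A call with a gripper value outside its range is refused whole. The fingers move at their own pace and stop on an object; the grip force is fixed at half the most. Time passes only in rows, so rows that do not move let the fingers close. It gives the time, the measured TCP pose, the force and the opening at its end, in the units of the state.
- get_obs(): the state, without advancing time (a new reading comes with each control period).
- snapshot(name): name is "scene" or "side" or "wrist"; returns a dict with "frame" (400x640x3 uint8, blue, green, red), "fov_y" (degrees; the focal length in pixels is half the picture's height over the tangent of half this angle, whatever the lens; pixels are square), "cx", "cy" (the principal point, pixels), "dist" ([k1, k2, p1, p2, k3] as OpenCV has them; the pictures are not rectified), "world_to_cam" (4x4, takes a point from world to camera coordinates). Camera axes: x right, y up, looking along -z (the intrinsics and any distortion apply to the point x, -y, -z); pixel columns grow to the right and rows downward; lengths in m; the calibration is good to about 2 mm. A picture is of the moment at which its call begins. There is no depth.
- close_job(): hands the job in, once; it reports no verdict.
The state is a dict: "clock": time; "joint_pos": joint angles; "qvel": joint speeds; "tau": joint torques, N m; "tool_pos": TCP position; "orientation": TCP orientation; "force": force on the tool from outside, world axes, zero at the start; "moment": the same for the moment, N m; "opening": finger opening in m.
Only numpy, scipy, OpenCV 4.12 (cv2) and the standard library are available. Lean on these libraries where they do the work, as an engineer would, in place of code of your own. Each camera call takes 0.05 s, during which the arm holds its last target. There are 200 camera calls.

TASK

The tube sampler is about to be moved, so lock its carousel: push the carousel round (its four upright studs are there for the finger) until one of the two slots in its rim, whichever you like, lines up with the locking bolt, then push the bolt's thumb tab until the bolt is fully home through the slot, and take the hand away. Nothing is to be picked up; do not touch the ring of capped sample tubes in the middle of the carousel, and leave the vial on the deck and the things on the bench where they stand.

Things in the scene. Friction and masses are not known exactly. Their poses are not given: they have to be found in the camera images.
- sampler: Fixed instrument, cream housing, deck 70 mm above the bench. Origin on the carousel's axis at bench height. Spans x -115 to +115, y -245 to +175 mm. The bolt lies on the deck along -y and slides to +y, to the axis, in a guide 34 mm wide (y -165 to -118, up to 95 mm above the bench). At the +y end a tower (y 121 to 167, 120 mm high) bears a parked arm, top 160 mm.
- carousel: Aluminium disc, 200 mm across, 14 mm thick, top 90 mm above the bench; origin on its vertical axis, at its underside. Turns endlessly either way; friction (0.12 N m, 1.5 N at a stud) holds it where left. Two equal rim slots, along its own -y and +y: 20 mm wide, radius 62 to 100 mm, mouth flared to 32 mm. Locks with either slot towards the sampler's -y.
- slot_a (a point): Middle of the mouth of the slot along the carousel's -y axis: at the rim (100 mm from the axis), at the disc's top face (90 mm above the bench). Axes as the carousel's: y is along the slot.
- slot_b (a point): The same for the opposite slot, along the carousel's +y axis.
- stud_1 (a point): Centre of the top of an upright steel finger stud on the disc, 11 mm in diameter, 34 mm high, 78 mm from the axis, top 124 mm above the bench, for turning the carousel by hand. It stands at the carousel's x +55, y -55 mm.
- stud_2 (a point): Second finger stud, the same, at the carousel's x +55, y +55 mm.
- stud_3 (a point): Third finger stud, the same, at the carousel's x -55, y +55 mm.
- stud_4 (a point): Fourth finger stud, the same, at the carousel's x -55, y -55 mm.
- tubes: Lift-out sample ring in the middle of the carousel, turning with it: grey tray of 100 mm diameter, 4 mm above the disc, with eight white-capped tubes (out to 43 mm from the axis, tops 107 mm above the bench) and a black lifting knob in the centre (26 mm diameter, top 112 mm). Not to be touched or lifted. Origin as the carousel's.
- bolt (a joint): Slide of the locking bolt, m: 0 withdrawn, 0.048 fully home (firm stop, tab against the guide). Grows towards the axis, along the sampler's +y. About 2.5 N of friction keeps it where it is left. The nose meets the rim at 0.013 if no slot is there; at 0.048 it has passed through to 65 mm from the axis. A slot within about 10 mm of true is drawn into line by the nose.
- bolt_tip (a point): Tip of the bolt's round nose, at its upper edge (88 mm above the bench). The bolt is a flat steel bar 16 mm wide, 11 mm high, with a nose of 8 mm radius.
- bolt_push (a point): Middle of the free part of the outer face of the bolt's thumb tab, 106 mm above the bench. The tab is an upright steel plate at the bolt's outer end, 30 mm wide, 8 mm thick, its top 123 mm above the bench; this face looks along the sampler's -y and is pushed along +y.
- vial: Bystander: small amber bottle, 28 mm in diameter, 58 mm high, standing loose on the sampler's deck beside the bolt. Origin at its underside.
- wash_bottle: Bystander: white bottle with a grey cap, 68 mm in diameter, 165 mm high, loose on the bench. Origin at its underside.
- tip_box: Bystander: pipette-tip box, 122 x 82 mm, 64 mm high, loose on the bench. Origin at the centre of its underside.
- tube_rack: Bystander: white rack with capped tubes, 70 x 120 mm, 60 mm high, loose on the bench. Origin at the centre of its underside.

How it is judged:
By the outcome, as a careful person would: the job done as asked, in the order asked, and still so for the second after the job is handed in, with the robot touching nothing.
It also fails if it takes over 48 s, if anything falls off the work surface, if the arm or the gripper's body presses on something with over 40 N, if the wrist force passes 120 N, or if a joint passes its speed limit or range.

## Working session

There is one attempt and no reset: what is moved stays moved. The work goes in short steps, Python scripts to look and compute and a tool call to move; the robot and the scene stay as the last step left them, time stands still between calls to the robot, and variables do not carry over. Pictures are saved under pics/ and viewed, about 8 in all and at most 12, crops included, and the job is handed in when it is done.

Besides the shell and the picture viewer there is one more tool, called after ">>>" as a command line: name --argument value ..., lists and objects as JSON in quotes. arm_command: Moves the arm, as the interface text tells. Its arguments: {"type":"object","properties":{"commands":{"type":"array"}},"required":["commands"]}

```bash
mkdir -p pics; ls; cat > h.py <<'E'
from plant import *
import numpy as np, cv2, pickle
def snap(n,tag):
    s=snapshot(n); cv2.imwrite(f'pics/{tag}.png',s['frame']); pickle.dump(s,open(f'pics/{tag}.pkl','wb')); return s
def load(tag): return pickle.load(open(f'pics/{tag}.pkl','rb'))
def K(s):
    f=200/np.tan(np.radians(s['fov_y']/2)); return np.array([[f,0,s['cx']],[0,f,s['cy']],[0,0,1]])
def ray(s,uv):
    p=cv2.undistortPoints(np.array(uv,float).reshape(-1,1,2),K(s),np.array(s['dist'])).reshape(-1,2)
    d=np.c_[p[:,0],-p[:,1],-np.ones(len(p))]; M=np.array(s['world_to_cam']); R=M[:3,:3]
    return -R.T@M[:3,3], d@R
def plane(s,uv,z):
    c,d=ray(s,uv); return c+d*((z-c[2])/d[:,2])[:,None]
def proj(s,P):
    M=np.array(s['world_to_cam']); q=np.atleast_2d(P)@M[:3,:3].T+M[:3,3]
    q=q*[1,-1,-1]; return cv2.projectPoints(q,np.zeros(3),np.zeros(3),K(s),np.array(s['dist']))[0].reshape(-1,2)
E
python3 - <<'E'
from h import *
a=snap('scene','sc0');b=snap('side','si0');c=snap('wrist','wr0')
for s in(a,b,c):
    M=np.array(s['world_to_cam']);print(s['fov_y'],s['dist'],(-M[:3,:3].T@M[:3,3]).round(3))
o=get_obs();print(o)
E
```

```text
pics
44.08346021903152 [-0.006047  0.        0.        0.        0.      ] [ 1.804 -0.045  0.979]
45.66894384359287 [-0.12681938  0.          0.          0.          0.        ] [0.228 0.847 1.036]
58.54043031479707 [-0.05571615  0.          0.          0.          0.        ] [ 0.118 -0.669  0.384]
{'clock': 0.15, 'joint_pos': array([-5.64858899e+01,  2.05815952e+01,  6.46386029e-01, -1.18079002e-02,
       -7.01346044e+01, -1.65068019e+01]), 'qvel': array([-0.02261329, -0.12171938,  0.11482709,  0.13256139,  0.05578213,
       -0.05874426]), 'tau': array([-7.67911224e-04, -5.83275962e+01,  2.93287951e+01,  7.00107381e+00,
        8.79565050e-03, -1.10754654e-04]), 'tool_pos': array([ 0.19729199, -0.64515774,  0.2258557 ]), 'orientation': array([  7.47244605,  89.92930909, 114.47573501]), 'force': array([0.28035647, 0.33322071, 0.05813183]), 'moment': array([ 0.01077244,  0.00056333, -0.00555298]), 'opening': 0.0874949062821697}
```

View pics/sc0.png

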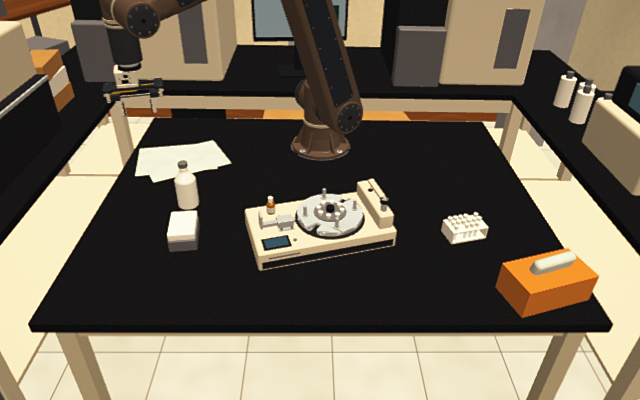

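View pics/si0.png

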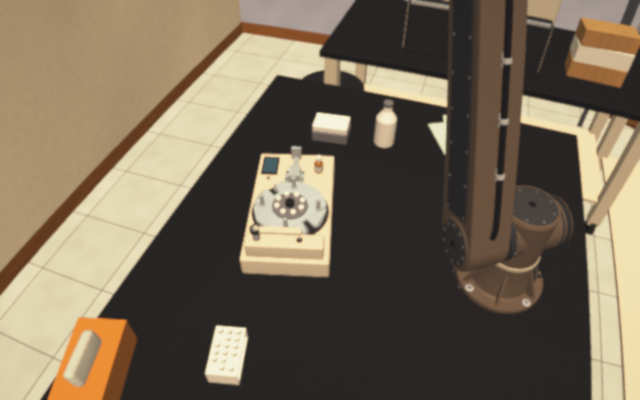

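The scene view shows the sampler with its carousel at about (330,214), the bolt and tab to the left at (270,218), and the tower on the right. The side view shows the carousel at (290,207) and the tab at (296,152). I'll enlarge both.

```bash
python3 - <<'E'
from h import *
a=load('sc0');b=load('si0')
A=cv2.resize(a['frame'][175:275,240:400],(800,500),interpolation=3)
B=cv2.resize(b['frame'][140:280,230:345],None,fx=4.2,fy=4.2,interpolation=3)
cv2.imwrite('pics/c1.png',A);cv2.imwrite('pics/c2.png',B)
print(plane(a,[[330,210]],.112),plane(b,[[290,202]],.112))
print(plane(a,[[263,213]],.12),plane(b,[[296,150]],.12))
E
```

```text
[[0.60834208 0.01914857 0.112     ]] [[0.5843749  0.02470144 0.112     ]]
[[ 0.63698887 -0.17796255  0.12      ]] [[ 0.64284988 -0.17677932  0.12      ]]
```

View pics/c1.png

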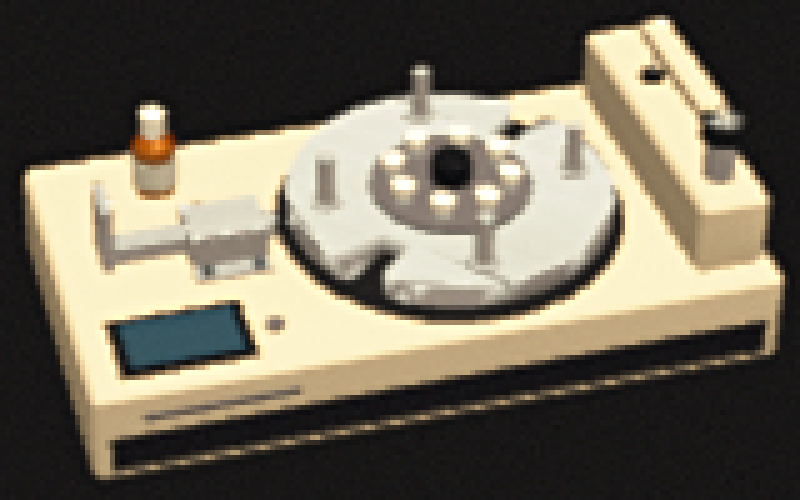

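View pics/c2.png

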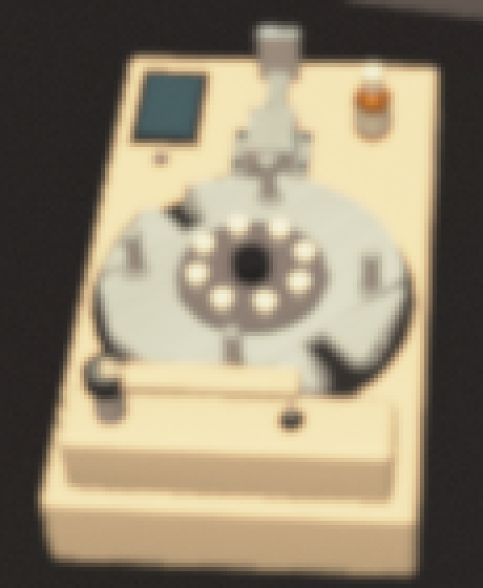

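The scene crop shows four studs with tops at about (420,68), (325,160), (485,212) and (573,130), a slot at about (370,265), and the tab at (102,190). The side crop shows studs at (135,240), (232,333), (370,258) and (267,165), slots at (183,212) and (325,360), and the tab top at (277,28).

```bash
python3 - <<'E'
from h import *
a=load('sc0');b=load('si0')
fa=lambda p:(np.array(p,float)+.5)/5-.5+[240,175]
fb=lambda p:(np.array(p,float)+.5)/4.2-.5+[230,140]
for s,f,st,sl,tab,box in((a,fa,[[420,68],[325,160],[485,212],[573,130]],[[365,278],[525,125]],[[98,185],[110,205]],[[25,168],[97,405],[780,275]]),
             (b,fb,[[267,165],[370,258],[232,333],[135,240]],[[180,208],[335,370]],[[255,28],[300,28]],[[130,57],[438,67],[410,520],[45,500]])):
    P=plane(s,f(st),.124);c=P.mean(0);print('studs',P[:,:2].round(4),'c',c.round(4),'r',np.linalg.norm(P-c,axis=1).round(4))
    print('ang',np.degrees(np.arctan2(*(P-c)[:,1::-1].T)).round(1))
    S=plane(s,f(sl),.09);print('slots',S[:,:2].round(4),np.degrees(np.arctan2(*(S-c)[:,1::-1].T)).round(1),np.linalg.norm((S-c)[:,:2],axis=1).round(3))
    print('tab',plane(s,f(tab),.123)[:,:2].round(4)); B=plane(s,f(box),.07)[:,:2]; print('deck',B.round(4),np.linalg.norm(np.diff(B,axis=0),axis=1).round(3),[np.degrees(np.arctan2(*d[::-1])).round(1) for d in np.diff(B,axis=0)])
E
```

```text
studs [[ 0.5085  0.0017]
 [ 0.6087 -0.0568]
 [ 0.6591  0.0363]
 [ 0.5753  0.0934]] c [0.5879 0.0186 0.124 ] r [0.0812 0.0783 0.0734 0.0758]
ang [-167.9  -74.6   13.9   99.6]
slots [[ 0.6783 -0.0327]
 [ 0.5213  0.0688]] [-29.6 143. ] [0.104 0.083]
tab [[ 0.6343 -0.1891]
 [ 0.6538 -0.1805]]
deck [[ 0.5445 -0.2451]
 [ 0.7674 -0.1806]
 [ 0.6474  0.2154]] [0.232 0.414] [np.float64(16.2), np.float64(106.9)]
studs [[ 0.6038 -0.0516]
 [ 0.5109  0.0078]
 [ 0.5704  0.0964]
 [ 0.6591  0.0419]] c [0.5861 0.0237 0.124 ] r [0.0773 0.0768 0.0744 0.0753]
ang [ -76.7 -168.1  102.2   14.1]
slots [[ 0.6585 -0.0261]
 [ 0.5106  0.0764]] [-34.5 145.1] [0.088 0.092]
tab [[ 0.6639 -0.1842]
 [ 0.6333 -0.1948]]
deck [[ 0.7657 -0.1819]
 [ 0.5438 -0.2459]
 [ 0.4341  0.1577]
 [ 0.648   0.2162]] [0.231 0.418 0.222] [np.float64(-163.9), np.float64(105.2), np.float64(15.3)]
```

```bash
cat >> h.py <<'E'
from scipy.spatial.transform import Rotation as Ro
def tool(): 
    o=get_obs(); r,p,y=o['orientation']; R=Ro.from_euler('xyz',[r,p,y],degrees=True).as_matrix(); return np.array(o['tool_pos']),R,o
C=np.array([.587,.0212]);YAW=np.radians(16.)
def loc(x,y): c,s=np.cos(YAW),np.sin(YAW); return C+[c*x-s*y,s*x+c*y]
def tolocal(p): c,s=np.cos(YAW),np.sin(YAW); d=np.asarray(p)[...,:2]-C; return d@np.array([[c,-s],[s,c]])
def go(P):  # shift in tool mm
    p,R,o=tool(); return (R.T@(np.array(P)-p)*1000).round(1)
E
python3 - <<'E'
from h import *
p,R,o=tool();print(p,R.round(3),'jaw ang',np.degrees(np.arctan2(R[1,2],R[0,2])))
a=load('sc0');b=load('si0')
print('vial',tolocal(plane(a,[[270.5,211.5]],.07)),tolocal(plane(b,[[230+372/4.2,140+128/4.2]],.075)))
t=np.radians(-7.5);u=np.array([np.cos(t),np.sin(t)]);n=np.array([np.sin(t),-np.cos(t)])
for k in(-58,13): print(k,C+u*.084+n*k/1000)
print(go([*(C+u*.084-n*.058),.226]))
E
```

```text
[ 0.19729199 -0.64515774  0.2258557 ] [[-0.001 -0.956 -0.292]
 [ 0.001 -0.292  0.956]
 [-1.     0.     0.001]] jaw ang 107.00328333298901
vial [[-0.07588569 -0.17000136]] [[-0.07085025 -0.16748009]]
-58 [0.67785189 0.0677396 ]
13 [ 0.66858453 -0.00265298]
[ 4.000e-01 -6.680e+02  5.412e+02]
```

>>> arm_command --commands '[0,-42,34,0,0,0,-42,34,0,0,0,-42,34,0,0,0,-42,34,0,0,0,-42,34,0,0]'

```text
clock: 0.78
tool_pos: [0.35, -0.4172, 0.223]
orientation: [21.3, 89.7, 127.9]
force: [1.3, -0.5, 0.3]
opening: 0.0431
```

>>> arm_command --commands '[0,-42,34,0,0,0,-42,34,0,0,0,-42,34,0,0,0,-42,34,0,0,0,-42,34,0,0]'

```text
clock: 1.4
tool_pos: [0.5059, -0.1858, 0.2237]
orientation: [13.7, 89.7, 120.3]
force: [0.6, -0.1, 0.5]
opening: 0.0009
```

>>> arm_command --commands '[0,0,0,-10,0,0,0,0,-10,0,0,0,0,-10,0,0,0,0,-10,0,0,0,0,-10,0]'

```text
clock: 2.02
tool_pos: [0.5075, -0.1811, 0.2223]
orientation: [-24.4, 89.6, 134.1]
force: [-0.9, 0.0, 0.2]
opening: 0.0004
```

```bash
python3 - <<'E'
from h import *
p,R,o=tool();print(p,'jaw',np.degrees(np.arctan2(R[1,2],R[0,2])),o['opening'],go([.678,.068,.226]),R[:,0])
E
```

```text
[ 0.50749921 -0.18108008  0.22231567] jaw 158.4958273782259 0.00041964198288111537 [  -3.3 -294.3  -67.3] [-0.00473574  0.00488821 -0.99997684]
```

>>> arm_command --commands '[0,0,0,-7.5,0,0,0,0,-7,0,-1,-50,-25,0,0,-1,-54,-27,0,0,-1,-54,-27,0,0]'

```text
clock: 2.65
tool_pos: [0.6036, -0.0324, 0.2255]
orientation: [-35.6, 89.6, 137.6]
force: [1.2, -1.4, 0.1]
opening: 0.0004
```

>>> arm_command --commands '[0,-54,-27,0,0,0,-50,-25,0,0,0,0,0,0,0,0,0,0,0,0]'

```text
clock: 3.15
tool_pos: [0.6698, 0.0718, 0.223]
orientation: [-19.7, 89.4, 153.8]
force: [0.0, -0.6, -0.8]
opening: 0.0006
```

```bash
python3 - <<'E'
from h import *
p,R,o=tool();print(p,'jaw',np.degrees(np.arctan2(R[1,2],R[0,2])),o['opening'],go([.678,.068,.226]),R[:,0])
s=snap('wrist','wr1');cv2.imwrite('pics/wr1v.png',s['frame'])
E
```

```text
[0.66976541 0.07184942 0.22304642] jaw 173.5234022274239 0.0006363002831039933 [-3.   2.9 -8.6] [-0.00862056  0.0042348  -0.99995388]
```

View pics/wr1v.png

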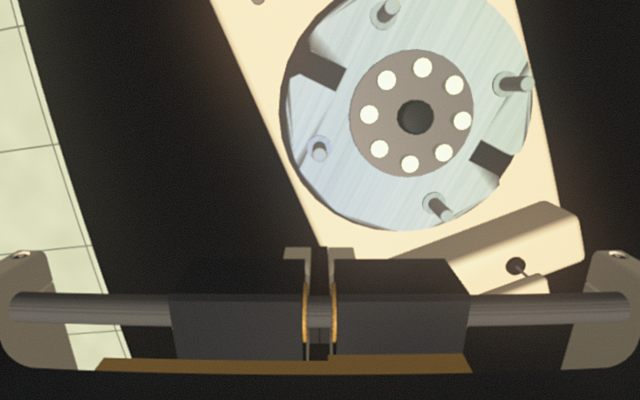

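The wrist view shows studs at about (318,148), (435,205), (510,83) and (385,12), slots at (318,68) and (490,158), the knob at (416,117), and the finger tips at (318,250).

```bash
python3 - <<'E'
from h import *
s=load('wr1')
for a in(14,-76,104,-166):
    q=np.radians(a);d=np.array([np.cos(q),np.sin(q)])*.0778
    print(a,proj(s,[[*(C+d),.124],[*(C+d),.09]]).round(0).tolist())
print(proj(s,[[*C,.112]]), plane(s,[[416,117]],.112))
S=plane(s,[[318,68],[490,158]],.09)[:,:2];print(S,[np.degrees(np.arctan2(*(x-C)[::-1])).round(1) for x in S])
p,R,o=tool();print(proj(s,[p]))
E
```

```text
14 [[323.0, 158.0], [322.0, 150.0]]
-76 [[393.0, 8.0], [383.0, 17.0]]
104 [[452.0, 216.0], [437.0, 203.0]]
-166 [[530.0, 82.0], [506.0, 82.0]]
[[420.46943087 118.83678887]] [[0.59028981 0.01949575 0.112     ]]
[[ 0.65842787 -0.02367813]
 [ 0.5230747   0.06230647]] [np.float64(-32.1), np.float64(147.3)]
[[318.91379749 261.52076462]]
```

>>> arm_command --commands '[40,0,-5,0.5,0,40,0,-4,0.5,0,25,0,0,0,0,0,0,0,0,0,0,0,0,0,0]'

```text
clock: 3.82
tool_pos: [0.6773, 0.0655, 0.1198]
orientation: [-49.3, 89.6, 122.8]
force: [-0.2, -0.4, 0.4]
opening: 0.0005
```

```bash
python3 - <<'E'
from h import *
p,R,o=tool();print(p,'jaw',np.degrees(np.arctan2(R[1,2],R[0,2])),go([.678,.068,.101]),R[:,0])
E
```

```text
[0.67732914 0.06554086 0.11975742] jaw 172.15429418614883 [18.8 -2.4 -0.4] [-0.00362038  0.00561525 -0.99997768]
```

>>> arm_command --commands '[12,0,0,0,0,9,0,0,0,0,0,8,0,0,0,0,8,0,0,0,0,8,0,0,0]'

```text
clock: 4.45
tool_pos: [0.6763, 0.0416, 0.1009]
orientation: [-105.2, 89.5, 67.0]
force: [2.6, 2.7, 0.3]
opening: 0.0002
```

>>> arm_command --commands '[0,10,0,0,0,0,10,0,0,0,0,10,0,0,0,0,10,0,0,0,0,0,0,0,0]'

```text
clock: 5.08
tool_pos: [0.6694, -0.002, 0.1008]
orientation: [-96.0, 89.5, 76.2]
force: [-1.4, -0.1, -0.3]
opening: 0.0004
```

```bash
python3 - <<'E'
from h import *
p,R,o=tool();print(p,'jaw',np.degrees(np.arctan2(R[1,2],R[0,2])),o['force'])
t=np.radians(-7.5);u=np.array([np.cos(t),np.sin(t)]);n=np.array([np.sin(t),-np.cos(t)]);d=p[:2]-[.5885,.0205];print('rad,t',d@u,d@n)
E
```

```text
[ 0.66941184 -0.00198637  0.10076307] jaw 172.1203120485737 [-1.38529768 -0.1042661  -0.25942583]
rad,t 0.08315469015000404 0.011732886312805994
```

```bash
python3 - <<'E'
from h import *
a=snap('scene','sc2');s=snap('wrist','wr2');b=snap('side','si2')
w=cv2.resize(s['frame'],(480,300),interpolation=cv2.INTER_AREA)
A=cv2.resize(a['frame'][180:255,240:400],(800,375),interpolation=3)[:300,:640]
B=cv2.resize(b['frame'][140:260,230:345],None,fx=2.5,fy=2.5,interpolation=3)
o=np.zeros((600,800,3),np.uint8);o[:300,:480]=w;o[:B.shape[0],500:500+B.shape[1]]=B;o[300:,:640]=A
cv2.imwrite('pics/m2.png',o)
E
```

```text
(no output)
```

View pics/m2.png

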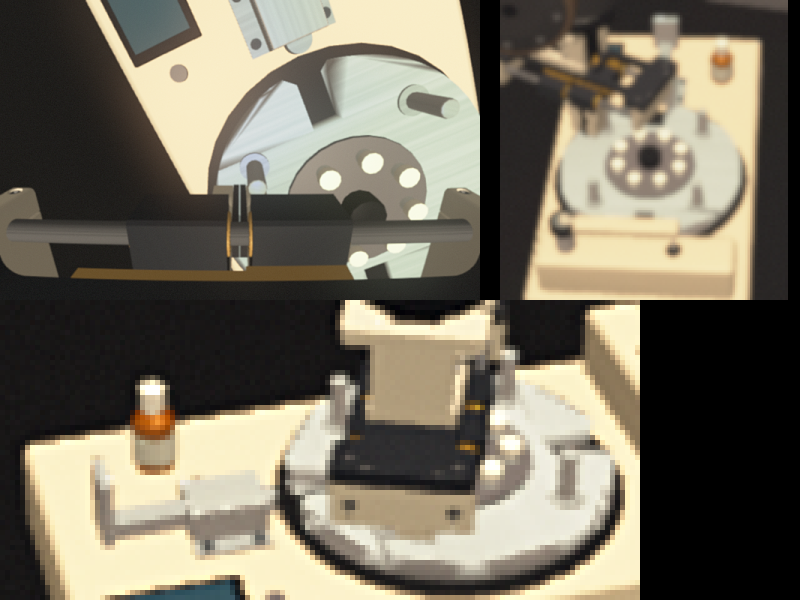

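The montage shows the bolt nose at about (302,45) on the inset and the slot facing it, mouth at about (303,75) and inner end at (320,123). Stud bases are at (410,97) and (255,160). I'll check these against projections.

```bash
python3 - <<'E'
from h import *
s=load('wr2')
st=plane(s,np.array([[411,97],[255,160]])/.75,.091)[:,:2]
C2=np.array([.5885,.0205])
for x in st: print('stud',x,np.degrees(np.arctan2(*(x-C2)[::-1])),np.linalg.norm(x-C2))
P=[[*loc(x,y),z] for x,y,z in((0,-.113,.088),(-.01,-.062,.09),(.01,-.062,.09),(-.01,-.085,.09),(.01,-.085,.09),(-.016,-.1,.09),(.016,-.1,.09))]
print(proj(s,P).round(0))
cr=cv2.resize(s['frame'][30:230,270:590],(800,500),interpolation=3);cv2.imwrite('pics/c3.png',cr)
E
```

```text
stud [ 0.55315387 -0.05026405] -116.54179385822512 0.07910056244395132
stud [ 0.65603686 -0.02190229] -32.122214744168694 0.07974448018939007
[[406.  65.]
 [462. 159.]
 [423. 175.]
 [447. 114.]
 [407. 131.]
 [450.  78.]
 [384. 107.]]
```

View pics/c3.png

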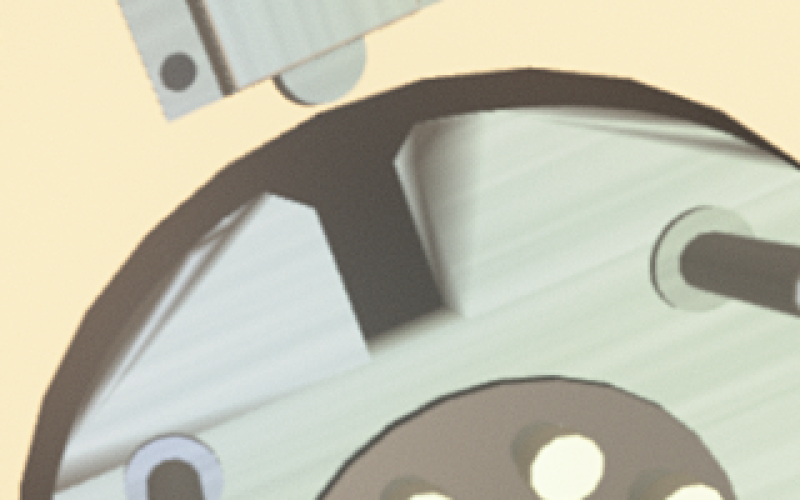

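The crop shows the slot axis, from inner end (415,332) to throat (356,185), pointing at the bolt nose at about (320,103). It looks lined up; I'll put a number on it and get the retreat shifts.

```bash
python3 - <<'E'
from h import *
s=load('wr2')
f=lambda q:np.array(q)/2.5+[270,30]
Q=plane(s,f([[370,350],[460,315],[315,208],[398,162],[268,193],[415,125]]),.09)[:,:2]
C2=np.array([.5885,.0205])
N=plane(s,f([[320,103]]),.088)[0,:2]
ang=lambda v:np.degrees(np.arctan2(v[1],v[0])).round(1)
m=[(Q[i]+Q[i+1])/2 for i in(0,2,4)]
print('slot',[ang(x-C2) for x in m],[np.linalg.norm(x-C2).round(3) for x in m],'dir',ang(m[2]-m[0]),'nose',ang(N-C2),np.linalg.norm(N-C2))
p,R,o=tool();print(p,R.round(3)[:, :])
E
```

```text
slot [np.float64(-73.1), np.float64(-72.7), np.float64(-72.2)] [np.float64(0.064), np.float64(0.095), np.float64(0.1)] dir -70.5 nose -72.5 0.11067541375230854
[ 0.66988651 -0.00094215  0.10083332] [[ 0.003 -0.136 -0.991]
 [ 0.008 -0.991  0.136]
 [-1.    -0.009 -0.001]]
```

>>> arm_command --commands '[0,-12,0,0,0,0,-4,0,0,0,-45,0,0,0,0,-45,0,0,0,0,-20,0,0,0,0]'

```text
clock: 5.85
tool_pos: [0.6711, 0.0174, 0.2112]
orientation: [-61.4, 89.6, 111.0]
force: [0.0, -0.2, -1.5]
opening: 0.0003
```

>>> arm_command --commands '[0,50,0,0,0,0,50,0,0,0,0,50,0,0,0,0,50,0,0,0,0,40,0,0,0]'

```text
clock: 6.48
tool_pos: [0.6422, -0.2203, 0.2129]
orientation: [-109.1, 89.5, 63.8]
force: [0.3, 0.4, -0.8]
opening: 0.0005
```

>>> arm_command --commands '[0,0,0,-8,0,0,0,0,-8,0,0,0,0,-8,0,0,0,0,0,0]'

```text
clock: 6.98
tool_pos: [0.6419, -0.2223, 0.2123]
orientation: [-126.9, 89.6, 70.5]
force: [-1.1, -0.2, -0.6]
opening: 0.0006
```

```bash
python3 - <<'E'
from h import *
p,R,o=tool();print(p,'jaw',np.degrees(np.arctan2(R[1,2],R[0,2])),'local',tolocal(p[:2]),go([*loc(0,-.258),.2]))
E
```

```text
[ 0.64189513 -0.2223191   0.21230788] jaw -162.6170947366756 local [-0.01435438 -0.24921673] [ 12.3   9.2 -14.1]
```

>>> arm_command --commands '[0,9,-14,1.4,0,45,0,0,0,0,45,0,0,0,0,22,0,0,0,0,0,0,0,0,0]'

```text
clock: 7.6
tool_pos: [0.6606, -0.224, 0.0986]
orientation: [-143.4, 89.5, 51.7]
force: [0.0, -0.3, 0.5]
opening: 0.0006
```

```bash
python3 - <<'E'
from h import *
p,R,o=tool();print(p,'jaw',np.degrees(np.arctan2(R[1,2],R[0,2])),'local',tolocal(p[:2]),go([*loc(0,-.258),.094]),go([*loc(0,-.173),.094]))
E
```

```text
[ 0.66064197 -0.22396922  0.09855259] jaw -164.93305275227388 local [ 0.00321141 -0.25597026] [4.5 2.1 3.2] [  4.9 -82.9   4.6]
```

>>> arm_command --commands '[4,-8,3,0,0,0,-10,0,0,0,0,-10,0,0,0,0,-8,0,0,0,0,-8,0,0,0]'

```text
clock: 8.22
tool_pos: [0.6474, -0.1801, 0.0987]
orientation: [-171.1, 89.3, 23.9]
force: [-0.1, -2.3, -1.7]
opening: 0.0005
```

>>> arm_command --commands '[0,-8,0.5,0,0,0,-8,0.5,0,0,0,-5,0,0,0]'

```text
clock: 8.6
tool_pos: [0.6412, -0.1585, 0.0992]
orientation: [-174.6, 89.3, 20.4]
force: [1.0, -2.5, -1.7]
opening: 0.0002
```

```bash
python3 - <<'E'
from h import *
p,R,o=tool();print(p,'jaw',np.degrees(np.arctan2(R[1,2],R[0,2])),'local',tolocal(p[:2]),(R.T@o['force']).round(1))
E
```

```text
[ 0.64118889 -0.15849601  0.09917448] jaw -165.03606479750044 local [ 0.00255877 -0.18767137] [ 1.7  2.6 -0.3]
```

>>> arm_command --commands '[0,-4,0,0,0,0,-4,0,0,0]'

```text
clock: 8.85
tool_pos: [0.6408, -0.1572, 0.0997]
orientation: [146.4, 89.1, -18.6]
force: [8.2, -28.4, -12.2]
opening: 0.0001
```

>>> arm_command --commands '[0,-4,0,0,0,0,-4,0,0,0]'

```text
clock: 9.1
tool_pos: [0.6409, -0.1575, 0.0997]
orientation: [125.5, 88.7, -39.4]
force: [7.8, -22.2, -8.5]
opening: 0.0004
```

```bash
python3 - <<'E'
from h import *
p,R,o=tool();print(p,'local',tolocal(p[:2]),(R.T@o['force']).round(1))
E
```

```text
[ 0.64090028 -0.15747309  0.09966383] local [ 0.00256329 -0.18660853] [ 9.  23.3 -1.6]
```

>>> arm_command --commands '[0,10,0,0,0,0,20,0,0,0,0,25,0,0,0,-40,20,0,0,0,-40,20,0,0,0]'

```text
clock: 9.72
tool_pos: [0.663, -0.2507, 0.1793]
orientation: [115.4, 89.2, -49.5]
force: [1.0, 1.0, -0.7]
opening: 0.0006
```

```bash
python3 - <<'E'
from h import *
p,R,o=tool();print(p,o['force'])
a=snap('scene','sc3');s=snap('wrist','wr3');b=snap('side','si3')
w=cv2.resize(s['frame'],(480,300),interpolation=cv2.INTER_AREA)
A=cv2.resize(a['frame'][190:250,240:368],(640,300),interpolation=3)
B=cv2.resize(b['frame'][140:260,230:345],None,fx=2.5,fy=2.5,interpolation=3)
o=np.zeros((600,800,3),np.uint8);o[:300,:480]=w;o[:B.shape[0],500:500+B.shape[1]]=B;o[300:,:640]=A
cv2.imwrite('pics/m3.png',o)
E
```

```text
[ 0.66301309 -0.2507339   0.17926694] [ 0.96107666  1.01494638 -0.65738939]
```

View pics/m3.png

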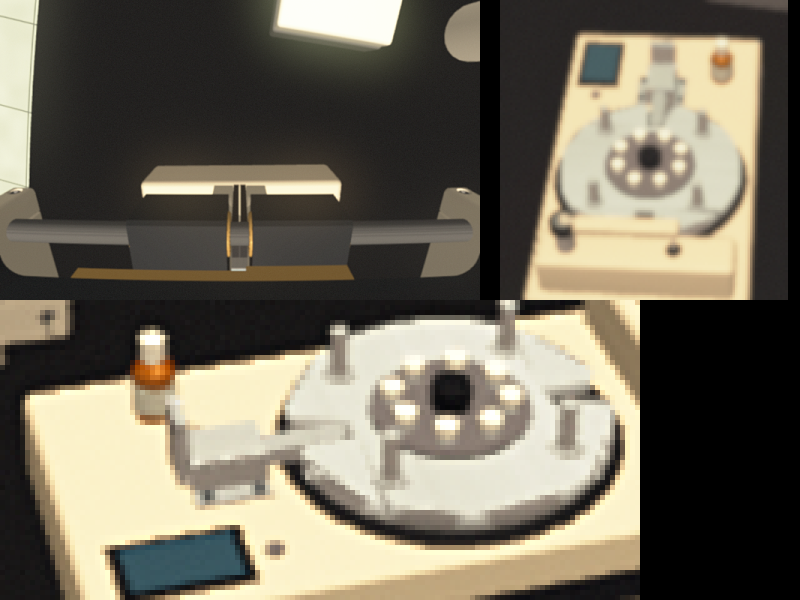

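The tab is up against the guide at (178,440), and the bolt lies in the slot with its nose at (350,430). The vial stands where it was. A quick numeric check, then I'll hand in.

```bash
python3 - <<'E'
from h import *
s=load('sc3')
f=lambda q:(np.array(q)+.5)/5-.5+[240,190]
print('tab top',tolocal(plane(s,f([[173,95],[186,117]]),.123)),'nose',tolocal(plane(s,f([[350,131]]),.088)))
a=load('sc0')['frame'].astype(int);d=np.abs(a-s['frame']).max(2)>60
for n,(x0,y0,x1,y1) in dict(bottle=(170,155,205,212),box=(160,208,205,255),rack=(435,205,495,245),vial=(264,195,273,213)).items(): print(n,d[y0:y1,x0:x1].sum())
print(get_obs()['force'])
close_job()
E
```

```text
tab top [[-0.01567755 -0.16981787]
 [ 0.00773023 -0.16723983]] nose [[ 0.0008454 -0.0656358]]
bottle 0
box 0
rack 0
vial 0
[-0.02662498 -0.08411837 -0.60635118]
the job is handed in; nothing more can be done
```

The carousel is locked and the job is handed in, at about 10 s on the robot's clock. With the closed fingers I pushed one stud to turn the carousel about 42° clockwise until a slot faced the bolt. I then pushed the thumb tab to its firm stop and took the hand away.

**Alignment:** before the bolt went in, the close view put the slot at about −73° and the bolt nose at −72.5°. My other estimate, from the housing edges, put the lock direction at −74°. All agree within about 1.5°, well inside what the nose draws into line.

**Bolt:** it stopped firmly, with 22–31 N on the wrist. In the last pictures the tab is against the guide and the nose is about 66 mm from the axis; 65 mm is fully home.

**Small disagreements:**
- The finger stopped about 4 mm short of where I had reckoned. I put this down to finger thickness and a small error in the axis position, because the pictures show the bolt home.
- The slot's own direction read −70.5° in the close view, within the coarseness of the corner picks.

**Surroundings:** the vial, wash bottle, tip box and tube rack show no change between the first and last scene views. The sample tubes looked undisturbed in the last view. The hand was clear of everything, with the wrist force near zero.

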